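# Unlock the gauge arm and hold it out at the set mark

### The arm

A 7-joint arm with a two-finger parallel gripper is mounted at the origin on a cart in front of the work surface, level with it; the furniture and walls round the work are solid. World frame = base frame: x ahead of the robot, y to its left, z up, the work surface at z = 0. Lengths are in mm, angles in degrees, forces in N, time in s.
With the tool pointing down it reaches from about 425 to 1025 mm from the base axis. Payload 9.4 kg.
Tool frame: the origin (TCP) lies on the centre line of the jaws, within the pads' length; the fingertips stand 17 mm ahead of it and the grasp point (between the pads) lies 2 mm behind it; z points along the fingers, y is the line along which they close (so a half turn about z gives the same grasp; the last joint's range is limited). The gripper opens to 93 mm and grips with 3 to 60 N. Pads are 15 mm wide; open, the fingers measure 128 mm over their backs; the gripper's body (75 mm by 188 mm) begins 65 mm behind the grasp point.
Start: joints at [-77.504, 34.337, -0.143, 91.639, 0.103, 54.024, -4.572], TCP at [210.652, 693.722, 235.618] pointing down, gripper open.
Joint ranges: [-147.43, 147.43], [-19.82, 112.94], [-74.19, 73.91], [6.32, 146.72], [-59.91, 239.91], [6.04, 106.73], [-150.56, 150.56]. Speed limits (degrees/s): [127.2, 127.2, 172.46, 172.46, 180, 180, 180].

### API

Orientations are given as [roll, pitch, yaw] about the fixed x, y, z axes, in that order (R = Rz(yaw) Ry(pitch) Rx(roll)).
In Python, from bench import ctrl gives the robot as it stands.
- The arm moves only by the shell command python3 drive.py [FORCE], which reads ROWS from standard input. ROWS is a JSON list of rows, 1 to 12 of them, each written [opening, [dx, dy, dz], turn]: the finger opening in mm, then dx, dy, dz in mm, then a turn about the tool's z in degrees; each row is the pose to reach, as a shift and turn from the pose commanded when the command began, along the tool's axes at that moment; what a row does not reach only later rows make up. A row lasts 1/12 s, in which the tool goes at most 41.7 mm and 7.16 degrees, less where a joint would pass 70% of its speed; a pose out of reach is approached as far as the arm can. The fingers move at their own pace and stop on an object; FORCE is the grip in N (left out, the last holds). Time passes only in rows, so rows that do not move let the fingers close. It prints the time, the measured TCP pose, the force, the opening and the grip force at its end. Input that does not fit is refused with a message, and nothing moves.
- ctrl.get_obs(): the state, without advancing time (a new reading comes with each control period).
- ctrl.capture(name): name is "scene" or "top" or "wrist"; returns the picture (384x512x3 uint8, red, green, blue); there is no depth.
- ctrl.calibration(name): a dict with "fx", "fy", "cx", "cy" (pixels), "rvec" (rotation vector, rad) and "tvec" (3), from world to camera coordinates, as OpenCV has them. Camera axes: x right, y down, z forward; pixel columns grow to the right and rows downward; lengths in mm; the calibration is good to about 2 mm. A picture is of the moment at which its call begins: read the wrist's pose just before it. calibration takes no time and is no camera call; for the wrist camera it gives the pose at the moment of the call.
- ctrl.finish_job(): hands the job in; it is judged then, once.
The state is a dict: "t": time; "joint_positions": joint angles; "joint_vel": joint speeds; "effort": joint torques, N m; "ee_pos": TCP position; "orientation": TCP orientation; "contact_force": force on the tool from outside, world axes, zero at the start; "torque": the same for the moment, N m; "finger_gap": finger opening in mm; "grasp_force": force on a finger pad.
Only numpy, scipy, OpenCV 4.12 (cv2) and the standard library are available. Lean on these libraries where they do the work, as an engineer would, in place of code of your own. Each camera call takes 0.05 s, during which the arm holds its last target. There are 200 camera calls.

### The job

Get the bench length gauge ready for a reading: slide its transport bolt all the way out to its end stop, then squeeze the lock button on the arm's head and draw the telescoping arm out until its pointer stands exactly opposite the tip of the rider clamped on the scale. A spring pulls the arm back, so finish while holding: keep the head gripped with the button pressed in and the pointer still at the mark. Leave the rider and the parts lying on and beside the gauge where they are.

Things in the scene. Friction and masses are not known exactly. Their poses are not given: they have to be found in the camera images.
- gauge_base: Bench length gauge, screwed to the bench: grey base plate 295 x 142 x 10 mm (x -125 to +170, y -90 to +52 mm). Origin on the bench surface below the arm's axis; x is the direction in which the arm is drawn out, y points to the side with scale and lock button. A dark square sleeve and its front collar (30 mm wide, top 69 mm above the bench) lie on the axis from x -116 to -26 mm.
- bolt_knob (a point): Middle of the transport bolt's knob, 80 mm above the bench: an upright black cylinder 20 mm in diameter, from 64 to 92 mm above the bench, on the side away from the scale, at base x -70, y -43 mm when the bolt is fully in. Nothing around it is higher than 69 mm. It can be pinched from above.
- transport_bolt (a joint): Travel of the transport bolt (m): 0 fully in, through the arm and blocking it; 0.030 at its end stop, withdrawn. It moves straight along the base's -y and stays where it is left (1.5 N friction). Starts between 0 and 0.005.
- head_grip (a point): Where to grip the arm's head: 64 mm above the bench, at base x +32 mm with the arm in, midway between plain side and pressed button. The head is an aluminium block 30 mm long, 34 wide (base y), from 36 to 82 mm above the bench. With button 43 mm wide, pressed 37. Gripped from above across the base's y, one finger presses the button, the other bears on the plain -y side.
- button_face (a point): Centre of the lock button's outer face: a black ribbed pad 22 mm long (base x) and 26 mm high on the +y side of the arm's head, 64 mm above the bench, standing 8 mm proud of the head. It is pressed along the base's -y.
- release_button (a joint): How far the lock button is pressed in (m): 0 out, 0.006 fully in. Spring: about 3 N to start it, 5.5 N fully in. The latch is free from about 0.004 on.
- gauge_arm (a joint): How far the arm is drawn out (m): 0 in (start), 0.12 at its stop; moves along the base's +x. A return spring pulls it back with about 2.5 N when in and 4 N when out. While the lock button is out the latch lets it move only about 1 mm. If let go while out, it runs back and stops about 17 mm out; it can be gripped again there.
- head_pointer (a point): Tip of the thin steel pointer that goes from under the head's button side down to the scale; 26 mm above the bench, at base y +34 mm, moves with the arm.
- set_mark (a point): Tip of the rider, the mark to be reached: a dark steel clip 14 mm long with a small steel screw head, astride the scale rail, pointing at the pointer's path; 26 mm above the bench, base y +34 mm, 45 to 105 mm ahead of the pointer at the start. The arm is at the mark when head_pointer and set_mark agree along the base's x. A hard knock shifts the rider: leave it alone.
- scale_end (a point): Near end of the scale, on its top face, 22 mm above the bench: an aluminium rail 160 mm long and 14 mm wide (base x -2 to +158, y +36 to +50 mm) with a black line every 5 mm. Beside it a steel keeper for the latch, top 62 mm above the bench, stands at base x -33 to -5, y +21 to +33 mm.
- spare_block: Small steel gauge block, 35 x 20 x 10 mm, lying loose on the base plate on the side away from the scale; origin under its centre. Leave alone.
- spare_nut: Steel hexagon nut, 19 x 22 x 10 mm, lying loose on the base plate on the side away from the scale; origin under its centre. Leave alone.
- test_block: Round steel hardness test block, 64 mm in diameter and 10 mm thick, lying loose on the bench to the right of the gauge; origin under its centre. Leave alone.

How it is judged:
By the outcome, as a careful person would: the job done as asked, in the order asked, and still so for the second after the job is handed in, while the arm keeps its last pose, push and grip.
It also fails if it takes over 58 s, if anything falls off the work surface, if the arm or the gripper's body presses on something with over 40 N, if the wrist force passes 120 N, or if a joint passes its speed limit or range.

## Working session

There is one attempt and no reset: what is moved stays moved. The work goes in short steps, Python scripts to look and compute and a shell command to move; the robot and the scene stay as the last step left them, time stands still between calls to the robot, and variables do not carry over. Pictures are saved under pics/ and viewed, at most 10 in all, crops included, and the job is handed in when it is done.

```bash
ls; mkdir -p pics; python3 - <<'E'
from bench import ctrl
import cv2,numpy as np
o=ctrl.get_obs();print({k:np.round(v,3).tolist() for k,v in o.items()})
ims=[]
for n in("scene","top"):
    im=ctrl.capture(n);np.save(f"pics/{n}0.npy",im);cv2.imwrite(f"pics/{n}0.png",im[:,:,::-1])
    c=ctrl.calibration(n);print(n,{k:np.round(v,3).tolist() for k,v in c.items()})
c=ctrl.calibration("wrist");print({k:np.round(v,3).tolist() for k,v in c.items()})
E
```

```text
bench.py
drive.py
pics
{'t': 0.0, 'joint_positions': [-77.506, 34.385, -0.146, 91.679, 0.103, 54.024, -4.573], 'joint_vel': [0.106, -0.018, 0.019, -0.053, 0.055, 0.074, -0.015], 'effort': [-0.001, -76.505, 1.498, -25.237, -0.052, 0.017, 0.0], 'ee_pos': [210.497, 693.302, 234.76], 'orientation': [-179.912, 0.008, 163.114], 'contact_force': [-0.005, 0.244, -0.379], 'torque': [-0.028, 0.003, 0.022], 'grasp_force': 0.0, 'finger_gap': 92.885}
scene {'fx': 357.26, 'fy': 357.26, 'cx': 253.271, 'cy': 199.262, 'rvec': [2.036, -0.707, 0.397], 'tvec': [-368.444, 283.001, 511.127]}
top {'fx': 422.193, 'fy': 422.193, 'cx': 254.121, 'cy': 190.212, 'rvec': [2.114, -2.159, 0.181], 'tvec': [127.007, 549.573, 883.244]}
{'fx': 301.722, 'fy': 301.722, 'cx': 255.292, 'cy': 194.524, 'rvec': [-2.354, -1.748, -0.218], 'tvec': [-724.551, -28.702, 389.425]}
```

View pics/scene0.png

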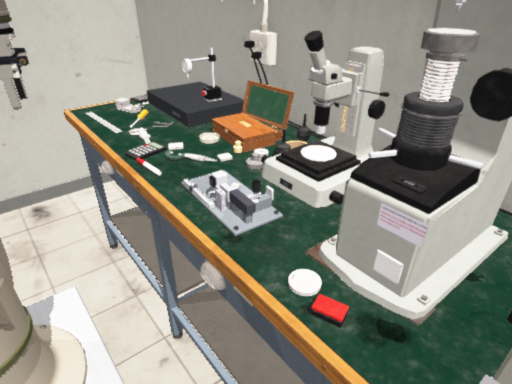

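View pics/top0.png

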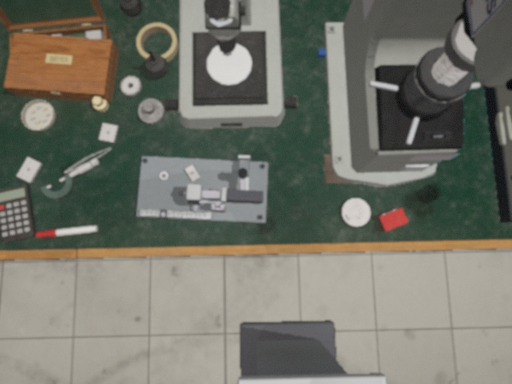

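The scene view shows the gauge at about (230,198), with the sleeve's dark block at (240,203). In the top view the plate spans (138,156) to (268,222), with the head at (193,193) and the knob at (242,174). The arm draws out to image left.

```bash
cat > h.py <<'E'
import numpy as np,cv2
from bench import ctrl
def P(c):
    R=cv2.Rodrigues(np.array(c["rvec"],float))[0];t=np.array(c["tvec"],float).ravel()
    K=np.array([[c["fx"],0,c["cx"]],[0,c["fy"],c["cy"]],[0,0,1]]);return K,R,t
def ray(c,p,z):
    K,R,t=P(c);o=-R.T@t;d=R.T@np.linalg.solve(K,[p[0],p[1],1]);return o+d*(z-o[2])/d[2]
def proj(c,X):
    K,R,t=P(c);q=K@(R@np.asarray(X,float)+t);return q[:2]/q[2]
def tri(c1,p1,c2,p2):
    A=[K@np.c_[R,t] for K,R,t in(P(c1),P(c2))]
    X=cv2.triangulatePoints(A[0],A[1],np.array(p1,float).reshape(2,1),np.array(p2,float).reshape(2,1));return (X[:3]/X[3]).ravel()
E
python3 - <<'E'
from h import *
c=ctrl.calibration("top")
for p in[(141,156),(269,161),(267,222),(137,217)]:print(p,ray(c,p,10).round(1))
print("knob",ray(c,(242,174),92).round(1),"head",ray(c,(193,192),82).round(1))
im=cv2.imread("pics/top0.png")[140:235,125:280];cv2.imwrite("pics/top0c.png",cv2.resize(im,None,fx=5,fy=5,interpolation=cv2.INTER_CUBIC))
w=ctrl.calibration("wrist");K,R,t=P(w);print(-R.T@t,R)
E
```

```text
(141, 156) [643.8 375.4  10. ]
(269, 161) [625.8  79.4  10. ]
(267, 222) [484.7  87.7  10. ]
(137, 217) [502.2 381.2  10. ]
knob [579.4 140.4  92. ] head [544.9 244.6  82. ]
[144.40314386 713.86673774 383.39398934] [[ 0.28961472  0.95714226 -0.00141552]
 [ 0.9274912  -0.28027694  0.24739625]
 [ 0.23639667 -0.07296248 -0.96891336]]
```

View pics/top0c.png

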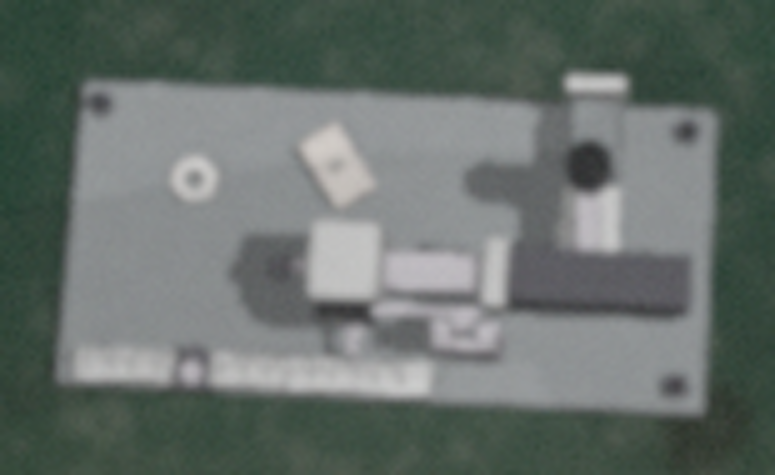

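The crop shows, in full-image pixels, the knob at (242,173), block at (192,173), nut at (164,175), head at (193,192) and rider at (163,213). The rail runs from (140,213) to (211,216). The bolt's end plate is at (244,157). Next I work out a viewing pose for the wrist camera.

```bash
cat >> h.py <<'E'
from scipy.spatial.transform import Rotation as Ro
def shift(T,yaw):
    o=ctrl.get_obs();R=Ro.from_euler("xyz",o["orientation"],degrees=True).as_matrix()
    d=np.array(T,float)-o["ee_pos"];turn=-((yaw-o["orientation"][2]+180)%360-180)
    print("tool shift",(R.T@d).round(1),"turn",round(turn,2))
E
python3 - <<'E'
from h import *
shift((555,150,215),86.5)
c=ctrl.calibration("top")
for z in(60,100,150):print(z,ray(c,(230,128),z).round(),ray(c,(228,45),z).round())
E
```

```text
tool shift [-487.4 -419.8   20.5] turn 76.61
60 [691. 166.  60.] [889. 168.  60.]
100 [678. 164. 100.] [867. 166. 100.]
150 [662. 161. 150.] [840. 163. 150.]
```

```bash
echo '[[93,[-15,-13,0],3],[93,[-42,-36,0],8],[93,[-70,-60,1],14],[93,[-100,-86,2],20],[93,[-130,-112,4],26],[93,[-160,-138,6],32],[93,[-190,-164,7],37],[93,[-220,-190,8],42],[93,[-250,-215,9],46],[93,[-275,-237,10],49],[93,[-290,-250,10],50],[93,[-290,-250,10],50]]' | python3 drive.py; python3 - <<'E'
from h import *
shift((555,150,215),86.5)
E
```

```text
t: 1.1
ee_pos: [418.1, 365.4, 225.7]
orientation: [-180.0, 0.1, 112.7]
contact_force: [0.6, 0.1, -1.2]
finger_gap: 92.9
grasp_force: 0.0
tool shift [-251.5   43.2   11.2] turn 26.17
```

```bash
echo '[[93,[-20,3,0],2],[93,[-50,8,2],5],[93,[-80,13,4],9],[93,[-110,18,6],13],[93,[-140,24,7],17],[93,[-170,29,8],20],[93,[-200,34,9],23],[93,[-225,38,10],25],[93,[-245,42,11],26],[93,[-251.5,43.2,11],26.2],[93,[-251.5,43.2,11],26.2],[93,[-251.5,43.2,11],26.2]]' | python3 drive.py; python3 - <<'E'
from h import *
import json
c=ctrl.calibration("wrist");im=ctrl.capture("wrist");cv2.imwrite("pics/wA.png",im[:,:,::-1])
json.dump({k:np.asarray(v).tolist() for k,v in c.items()},open("wA.json","w"))
cv2.imwrite("pics/wA_v.png",cv2.resize(im[:,:,::-1],(800,600),interpolation=cv2.INTER_CUBIC))
E
```

```text
t: 2.1
ee_pos: [553.4, 157.0, 214.3]
orientation: [-180.0, -0.0, 87.0]
contact_force: [-1.2, -0.4, -0.3]
finger_gap: 92.9
grasp_force: 0.0
```

View pics/wA_v.png

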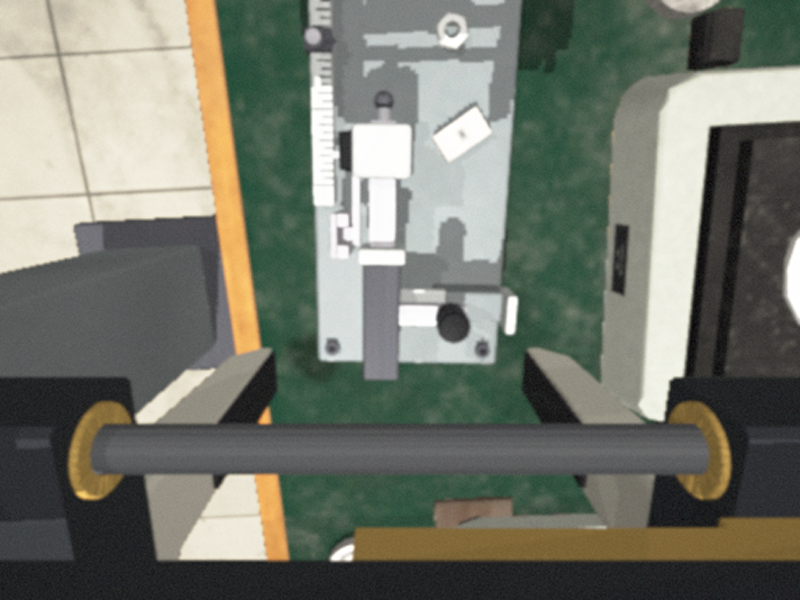

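The wrist view (800x600 scale) shows the knob top at (453,322), head top at (382,150), button at (346,150) and rider at (316,38). The pointer is hidden. I need a second view further forward and lower.

```bash
python3 - <<'E'
from h import *
shift((545,222,150),87)
E
echo '[[93,[15,2,10],0],[93,[35,4,30],0],[93,[55,6,48],0],[93,[65,7.5,60],0],[93,[65,7.5,64],0],[93,[65,7.5,64],0],[93,[65,7.5,64],0]]' | python3 drive.py; python3 - <<'E'
from h import *
import json
c=ctrl.calibration("wrist");im=ctrl.capture("wrist");cv2.imwrite("pics/wB.png",im[:,:,::-1])
json.dump({k:np.asarray(v).tolist() for k,v in c.items()},open("wB.json","w"))
cv2.imwrite("pics/wB_v.png",cv2.resize(im[:,:,::-1],(800,600),interpolation=cv2.INTER_CUBIC))
E
```

```text
tool shift [ 63.9 -11.4  64.5] turn 0.04
t: 2.73
ee_pos: [564.8, 219.7, 150.7]
orientation: [-180.0, 0.1, 86.9]
contact_force: [0.3, 0.2, 0.1]
finger_gap: 92.9
grasp_force: 0.0
```

View pics/wB_v.png

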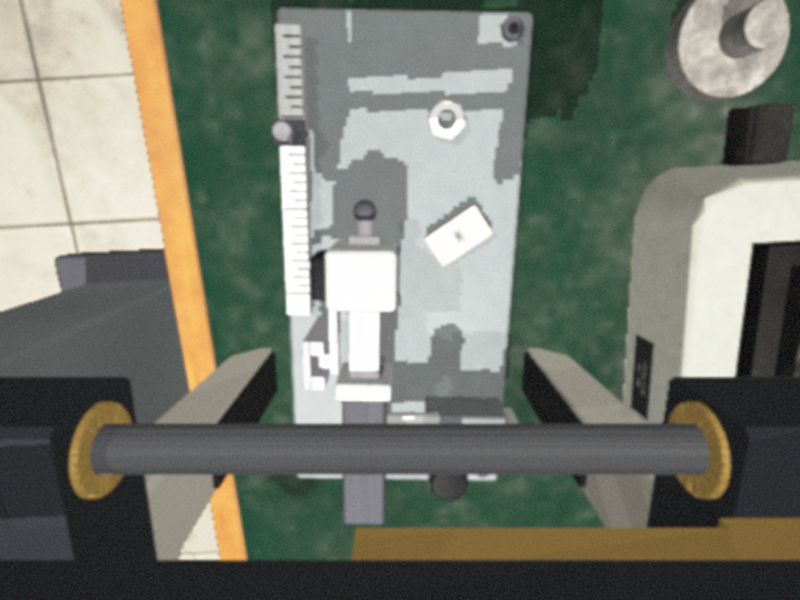

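View B (800x600 scale) shows the rider at (290,130) with its tip to the right, head top at (361,280), rail from (289,25) to (298,315) and plate far corners at (277,10) and (531,12). The pointer is still hidden. Next I compute the gauge pose, knob and head.

```bash
cat >> h.py <<'E'
import json
def load(n):return json.load(open(n+".json")),cv2.imread(f"pics/{n}.png")
def blob(im,box,f):
    x0,y0,x1,y1=box;m=f(im[y0:y1,x0:x1].astype(int)).astype(np.uint8)
    n,l,s,ce=cv2.connectedComponentsWithStats(m);i=1+np.argmax(s[1:,4])
    k=cv2.findContours((l==i).astype(np.uint8),cv2.RETR_EXTERNAL,cv2.CHAIN_APPROX_NONE)[0][0]
    return ce[i]+[x0,y0],s[i]+np.array([x0,y0,0,0,0]),k.reshape(-1,2)+[x0,y0]
dark=lambda t:(lambda a:a.max(2)<t)
bright=lambda t:(lambda a:a.min(2)>t)
E
python3 - <<'E'
from h import *
A,ia=load("wA");B,ib=load("wB");T=ctrl.calibration("top");it=cv2.imread("pics/top0.png")
s=.64
nr,nl=[ray(A,(x*s,y*s),10) for x,y in((494,361),(319,361))]
fl,fr=[ray(B,(x*s,y*s),10) for x,y in((277,10),(531,12))]
print("corners near -y,near +y,far +y,far -y",nr.round(1),nl.round(1),fl.round(1),fr.round(1))
print("len",np.linalg.norm(fl-nl),np.linalg.norm(fr-nr),"wid",np.linalg.norm(nr-nl),np.linalg.norm(fr-fl))
W=np.array([nr,nl,fl,fr])[:,:2];L=np.array([[-125,-90],[-125,52],[170,52],[170,-90.]])
Wc=W-W.mean(0);Lc=L-L.mean(0);a=np.arctan2((Lc[:,0]*Wc[:,1]-Lc[:,1]*Wc[:,0]).sum(),(Lc*Wc).sum())
Rz=np.array([[np.cos(a),-np.sin(a)],[np.sin(a),np.cos(a)]]);O=W.mean(0)-Rz@L.mean(0)
print("yaw",np.degrees(a),"O",O,"resid",(W-O-L@Rz.T).round(1).tolist())
loc=lambda X:(Rz.T@(np.asarray(X)[:2]-O)).round(1)
k1,s1,_=blob(ia,(275,190,305,222),dark(60));k2,s2,_=blob(it,(234,165,250,182),dark(60))
X=tri(A,k1,T,k2);print("knob",k1,s1,k2,s2,X.round(1),loc(X),"A-only z80",ray(A,k1,80).round(1))
h=[]
for c,im,b in((A,ia,(220,74,270,120)),(B,ib,(203,158,258,202))):
    ce,st,k=blob(im,b,bright(215));r=cv2.minAreaRect(k);h.append(r[0]);print("head",st,r,ray(c,r[0],82).round(1),loc(ray(c,r[0],82)))
X=tri(A,h[0],B,h[1]);print("head tri",X.round(1),loc(X))
p=(300*s,131*s);print("rider",ray(B,p,26).round(1),loc(ray(B,p,26)),loc(ray(A,(326*s,38*s),26)))
np.savez("g.npz",a=a,O=O)
E
```

```text
corners near -y,near +y,far +y,far -y [624.5  85.   10. ] [485.1  92.1  10. ] [505.9 383.5  10. ] [644.4 375.1  10. ]
len 292.1179072526661 290.7666966044558 wid 139.53247410538367 138.7282658719482
yaw 86.14320170149969 O [544.51913459 212.72978134] resid [[-1.4, 3.0], [0.9, 0.6], [1.9, -2.4], [-1.3, -1.2]]
knob [289.16564417 201.58895706] [281 195  18  19 163] [241.91666667 172.58333333] [239 169   7   8  36] [586.9 141.2  68.7] [-68.5 -47.1] A-only z80 [584.8 144.8  80. ]
head [ 225   80   38   40 1369] ((243.5, 99.5), (39.0, 37.0), 90.0) [546.3 241.8  82. ] [29.1  0.2]
head [ 209  161   44   41 1738] ((230.5, 181.0), (40.0, 43.0), 90.0) [547.  244.1  82. ] [31.5 -0.4]
head tri [546.  242.3  72.8] [29.6  0.5]
rider [515.  318.9  26. ] [104.   36.6] [104.  38.]
```

```bash
python3 - <<'E'
from h import *
shift((585.5,141,90),86.15)
E
```

```text
tool shift [-77.1  24.6  61.3] turn 0.7
```

```bash
echo '[[93,[-15,5,0],0.7],[93,[-40,13,0],0.7],[93,[-62,20,0],0.7],[93,[-74,24,2],0.7],[93,[-77,24.6,15],0.7],[93,[-77,24.6,35],0.7],[93,[-77,24.6,50],0.7],[93,[-77,24.6,58],0.7],[93,[-77,24.6,61],0.7],[93,[-77,24.6,61],0.7],[93,[-77,24.6,61],0.7]]' | python3 drive.py; echo '[[10,[0,0,0],0],[10,[0,0,0],0],[10,[0,0,0],0],[10,[0,0,0],0],[10,[0,0,0],0],[10,[0,0,0],0],[10,[0,0,0],0],[10,[0,0,0],0]]' | python3 drive.py 15
```

```text
t: 3.7
ee_pos: [585.8, 142.0, 90.3]
orientation: [180.0, -0.0, 86.2]
contact_force: [0.4, -0.5, -0.5]
finger_gap: 92.9
grasp_force: 0.0
t: 4.37
ee_pos: [585.4, 142.2, 89.6]
orientation: [180.0, 0.0, 86.2]
contact_force: [-0.3, 0.2, 0.3]
finger_gap: 44.7
grasp_force: 0.0
```

```bash
echo '[[10,[0,0,0],0],[10,[0,0,0],0],[10,[0,0,0],0],[10,[0,0,0],0],[10,[0,0,0],0],[10,[0,0,0],0],[10,[0,0,0],0],[10,[0,0,0],0]]' | python3 drive.py; echo '[[10,[0,2,0],0],[10,[0,5,0],0],[10,[0,8,0],0],[10,[0,11,0],0],[10,[0,14,0],0],[10,[0,17,0],0],[10,[0,20,0],0],[10,[0,22,0],0],[10,[0,23,0],0],[10,[0,23,0],0]]' | python3 drive.py
```

```text
t: 5.03
ee_pos: [585.4, 142.2, 89.6]
orientation: [180.0, 0.0, 86.2]
contact_force: [-0.2, 0.2, -0.2]
finger_gap: 19.5
grasp_force: 15.0
t: 5.87
ee_pos: [608.8, 140.5, 89.7]
orientation: [180.0, 0.0, 86.2]
contact_force: [-0.3, -0.7, -0.4]
finger_gap: 19.5
grasp_force: 15.0
```

```bash
echo '[[10,[0,1,0],0],[10,[0,2,0],0],[10,[0,2,0],0]]' | python3 drive.py;echo '[[10,[0,1,0],0],[10,[0,2,0],0],[10,[0,2,0],0]]' | python3 drive.py;echo '[[10,[0,1,0],0],[10,[0,2,0],0],[10,[0,2,0],0]]' | python3 drive.py
```

```text
t: 6.12
ee_pos: [610.4, 140.5, 89.6]
orientation: [180.0, 0.0, 86.2]
contact_force: [-0.6, -1.7, 1.3]
finger_gap: 19.8
grasp_force: 15.0
t: 6.37
ee_pos: [612.5, 140.3, 89.6]
orientation: [180.0, 0.0, 86.2]
contact_force: [-0.6, -0.5, 0.6]
finger_gap: 19.7
grasp_force: 15.0
t: 6.62
ee_pos: [613.7, 140.3, 89.6]
orientation: [-179.9, 0.0, 86.2]
contact_force: [-3.5, -1.0, 3.1]
finger_gap: 19.6
grasp_force: 15.0
```

```bash
echo '[[10,[0,1,0],0],[10,[0,2,0],0],[10,[0,2,0],0]]' | python3 drive.py;echo '[[10,[0,1,0],0],[10,[0,1,0],0],[10,[0,1,0],0]]' | python3 drive.py
```

```text
t: 6.87
ee_pos: [613.9, 140.2, 89.6]
orientation: [-179.7, 0.0, 86.2]
contact_force: [-9.0, -1.8, 8.1]
finger_gap: 19.5
grasp_force: 15.0
t: 7.12
ee_pos: [614.1, 140.2, 89.5]
orientation: [-179.6, 0.0, 86.2]
contact_force: [-11.4, -1.2, 10.3]
finger_gap: 19.8
grasp_force: 15.0
```

The bolt is at its stop: 28.5 mm of travel from its start, and the force is rising. I release it, rise, and move to look at the pointer from the button side.

```bash
echo '[[60,[0,-2,0],0],[60,[0,-3,0],0],[60,[0,-3,0],0],[60,[0,-3,0],0],[60,[0,-3,0],0],[60,[0,-3,0],0],[60,[0,-3,0],0],[60,[0,-3,-15],0],[60,[0,-3,-35],0],[60,[0,-3,-55],0],[60,[0,-3,-60],0],[60,[0,-3,-60],0]]' | python3 drive.py; python3 - <<'E'
from h import *
it=ctrl.capture("top");cv2.imwrite("pics/top1.png",it[:,:,::-1])
shift((497,215,150),86.15)
E
```

```text
t: 8.12
ee_pos: [615.2, 140.5, 151.1]
orientation: [179.8, -0.1, 86.2]
contact_force: [0.6, 0.1, -0.1]
finger_gap: 59.9
grasp_force: 0.0
tool shift [  66.6 -122.2   -0.2] turn 0.07
```

```bash
echo '[[93,[8,-15,0],0],[93,[25,-45,0],0],[93,[45,-80,0],0],[93,[58,-105,0],0],[93,[66,-119,0],0],[93,[66,-119,0],0],[93,[66,-119,0],0],[93,[66,-119,0],0]]' | python3 drive.py; python3 - <<'E'
from h import *
c=ctrl.calibration("wrist");im=ctrl.capture("wrist");cv2.imwrite("pics/wC.png",im[:,:,::-1])
json.dump({k:np.asarray(v).tolist() for k,v in c.items()},open("wC.json","w"))
g=np.load("g.npz");a=g["a"];R=np.array([[np.cos(a),-np.sin(a)],[np.sin(a),np.cos(a)]])
for q in((32,34,26),(104,34,26),(40,34,26)):
    print(q,proj(c,[*(g["O"]+R@q[:2]),q[2]]).round())
x,y=proj(c,[*(g["O"]+R@[60,30]),26]).astype(int);x0=max(0,x-90);y0=max(0,y-75);print(x0,y0)
cv2.imwrite("pics/wC_v.png",cv2.resize(im[y0:y0+140,x0:x0+180,::-1],None,fx=4,fy=4,interpolation=cv2.INTER_CUBIC))
E
```

```text
t: 8.83
ee_pos: [500.6, 213.5, 149.1]
orientation: [180.0, 0.0, 86.2]
contact_force: [-0.7, -0.1, 0.7]
finger_gap: 92.5
grasp_force: 0.0
(32, 34, 26) [267. 157.]
(104, 34, 26) [268.  71.]
(40, 34, 26) [267. 148.]
182 50
```

View pics/wC_v.png

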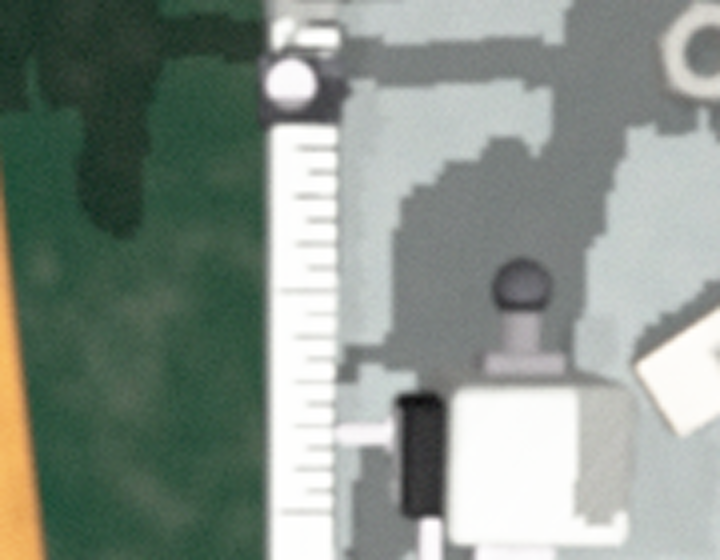

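Crop C (4x, offset 182,50) shows the pointer bar at crop (340–392,432), its tip beside the rail edge at full-image (267,158). The rider body is at crop y 55–125 with its tip at about (348,89). Next come subpixel measurements and a scale check from the 5 mm ticks.

```bash
python3 - <<'E'
from h import *
from scipy.signal import find_peaks
c,im=load("wC");g=cv2.cvtColor(im,cv2.COLOR_BGR2GRAY).astype(float)
print("rider patch cols 262-274");print(g[62:84,260:276].astype(int))
p=g[150:168,268:276].mean(1);w=np.clip(p-np.median(p)-20,0,None);yp=(w*np.arange(150,168)).sum()/w.sum();print("pointer",p.astype(int),yp)
G=np.load("g.npz");a=G["a"];R=np.array([[np.cos(a),-np.sin(a)],[np.sin(a),np.cos(a)]])
loc=lambda px,z:R.T@(ray(c,px,z)[:2]-G["O"])
q=255-g[84:200,261:265].mean(1);up=cv2.resize(q.reshape(-1,1),None,fx=1,fy=10,interpolation=cv2.INTER_CUBIC).ravel()
k,_=find_peaks(up,prominence=12,distance=35);yt=84+(k+.5)/10-.5;xs=np.array([loc((263,y),22)[0] for y in yt]);print("ticks",yt.round(1),xs.round(1),np.diff(xs).round(2))
for yr in(71,71.5,72,72.5,73):print(yr,loc((268.5,yr),26),loc((268.5,yr),26)-loc((267.5,yp),26))
print("finger dx",loc((267.5,yp),26))
E
```

```text
rider patch cols 262-274
[[129 139 160 171 170 163 146 120 116 112 110 115 115 120 125 130]
 [130 155 179 187 175 147 128 116 115 113 117 116 114 118 123 127]
 [109 125 150 160 147 132 116 110 110 113 115 115 116 121 127 124]
 [ 86 103 119 123 121 117 113 110 112 116 114 114 122 120 123 127]
 [ 97  96 113 122 122 121 117 113 112 115 114 116 119 127 128 128]
 [124  96 110 119 123 125 119 115 111 110 109 117 121 122 125 127]
 [161 105 105 112 113 122 122 114 109 114 116 114 123 123 131 129]
 [185 112  87  92  96 102 101 102 107 124 132 137 144 145 149 146]
 [200 120  77  81  83  89  82  88 106 140 160 170 175 182 180 168]
 [207 128  79  71  79  82  81  79 101 135 166 183 186 187 190 178]
 [190 116  76  72  77  79  78  80  92 117 158 177 181 188 188 177]
 [160  96  77  73  71  75  79  82  97 126 159 177 184 184 186 184]
 [120  81  72  69  76  77  82  91 121 152 174 185 187 185 184 187]
 [ 83  70  74  71  71  76  88 112 152 175 185 187 187 184 185 186]
 [ 73  72  73  71  70  75  90 126 166 185 187 185 187 184 183 185]
 [ 71  71  70  77  81  80  93 133 172 185 188 185 185 186 182 187]
 [ 
[... 453 characters left out ...]
195 163 160 162 163 162 162] 158.11675675675676
ticks [ 86.8  92.6  98.8 104.6 110.6 116.6 122.2 128.  133.8 139.2 145.  150.6
 156.  161.4 166.8 172.2 177.6] [92.1 87.3 82.1 77.3 72.3 67.2 62.4 57.2 52.2 47.5 42.2 37.3 32.3 27.3
 22.3 17.4 12.2] [-4.84 -5.14 -4.85 -4.98 -5.11 -4.82 -5.12 -5.08 -4.69 -5.27 -4.95 -5.
 -4.95 -5.   -4.95 -5.18]
71 [104.28264012  33.73150156] [7.33806194e+01 1.76781965e-02]
71.5 [103.88957836  33.72657743] [7.29875576e+01 1.27540638e-02]
72 [103.49621379  33.7216495 ] [7.25941930e+01 7.82613758e-03]
72.5 [103.10254607  33.71671778] [7.22005253e+01 2.89441354e-03]
73 [102.70857483  33.71178225] [ 7.18065541e+01 -2.04111272e-03]
finger dx [30.90202076 33.71382336]
```

```bash
python3 - <<'E'
from h import *
shift((545.1,243.7,62),86.15)
E
```

```text
tool shift [33.5 42.  87.2] turn -0.01
```

```bash
echo '[[70,[10,12,0],0],[70,[24,30,0],0],[70,[32,40,0],0],[70,[33.5,42,2],0],[70,[33.5,42,15],0],[70,[33.5,42,35],0],[70,[33.5,42,55],0],[70,[33.5,42,72],0],[70,[33.5,42,83],0],[70,[33.5,42,87],0],[70,[33.5,42,87],0],[70,[33.5,42,87],0]]' | python3 drive.py; python3 - <<'E'
from h import *
shift((545.1,243.7,62),86.15)
E
```

```text
t: 9.88
ee_pos: [544.4, 244.2, 63.0]
orientation: [180.0, 0.0, 86.2]
contact_force: [-0.3, 0.1, 0.9]
finger_gap: 70.2
grasp_force: 0.0
tool shift [-0.4  0.8  1. ] turn 0.03
```

```bash
echo '[[25,[-0.4,0.6,0.7],0],[25,[-0.4,0.6,0.7],0],[25,[-0.4,0.6,0.7],0],[25,[-0.4,0.6,0.7],0],[25,[-0.4,0.6,0.7],0],[25,[-0.4,0.6,0.7],0],[25,[-0.4,0.6,0.7],0],[25,[-0.4,0.6,0.7],0],[25,[-0.4,0.6,0.7],0],[25,[-0.4,0.6,0.7],0],[25,[-0.4,0.6,0.7],0],[25,[-0.4,0.6,0.7],0]]' | python3 drive.py 25
```

```text
t: 10.88
ee_pos: [547.6, 244.2, 62.5]
orientation: [179.7, -0.1, 86.2]
contact_force: [9.2, -0.9, -3.6]
finger_gap: 36.7
grasp_force: 25.0
```

Gap 36.7 mm: the button is pressed fully in. I draw the arm out, first to just short of the mark, relieving the side offset on the way.

```bash
echo '[[25,[0,1.5,0],0],[25,[2,2.6,0],0],[25,[6,2.6,0],0],[25,[12,2.6,0],0],[25,[19,2.6,0],0],[25,[26,2.6,0],0],[25,[33,2.6,0],0],[25,[40,2.6,0],0],[25,[46,2.6,0],0],[25,[50,2.6,0],0],[25,[52,2.6,0],0],[25,[52,2.6,0],0]]' | python3 drive.py; echo '[[25,[3,0,0],0],[25,[7,0,0],0],[25,[10,0,0],0],[25,[12,0,0],0],[25,[12,0,0],0],[25,[12,0,0],0]]' | python3 drive.py; python3 - <<'E'
from h import *
c=ctrl.calibration("wrist");im=ctrl.capture("wrist");cv2.imwrite("pics/wD.png",im[:,:,::-1])
json.dump({k:np.asarray(v).tolist() for k,v in c.items()},open("wD.json","w"))
g=np.load("g.npz");a=g["a"];R=np.array([[np.cos(a),-np.sin(a)],[np.sin(a),np.cos(a)]])
o=ctrl.get_obs();print("base", R.T@(np.array(o["ee_pos"])[:2]-g["O"]))
for q in((95,34,26),(104,34,26)):print(q,proj(c,[*(g["O"]+R@q[:2]),q[2]]).round())
s=ctrl.capture("scene");cv2.imwrite("pics/sD.png",s[:,:,::-1])
v=np.zeros((600,800,3),np.uint8);v[:,:]=cv2.resize(im[:,:,::-1],(800,600),interpolation=cv2.INTER_CUBIC)
cv2.imwrite("pics/wD_v.png",v)
E
```

```text
t: 11.88
ee_pos: [551.5, 296.2, 62.5]
orientation: [179.9, -0.0, 86.2]
contact_force: [1.6, -2.2, 5.1]
finger_gap: 37.0
grasp_force: 25.0
t: 12.38
ee_pos: [552.2, 307.7, 62.4]
orientation: [179.9, 0.0, 86.2]
contact_force: [3.7, -2.6, 4.0]
finger_gap: 36.7
grasp_force: 25.0
base [95.1851481  -1.35836137]
(95, 34, 26) [202. 227.]
(104, 34, 26) [202. 214.]
```

View pics/wD_v.png

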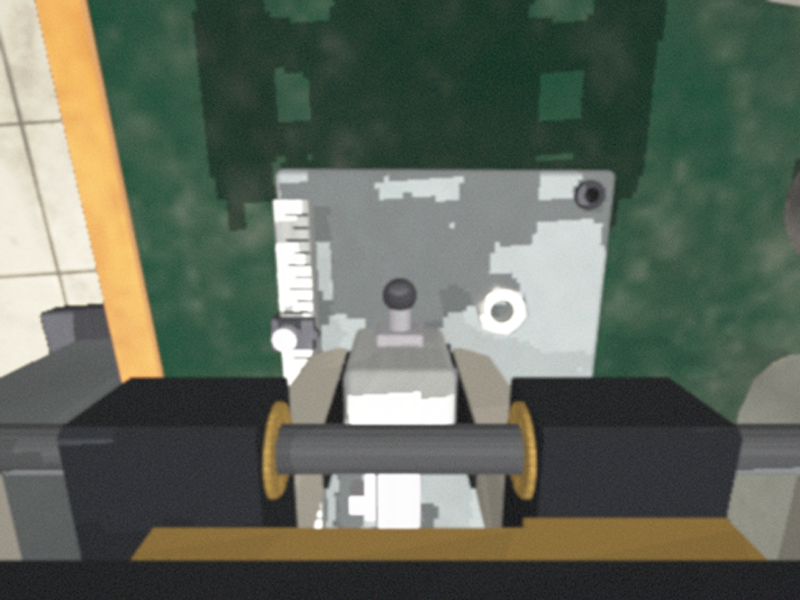

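View D (800x600 scale) shows the rider at (296,333) and the head's front ball at (400,295). The finger hides the pointer. I'll use the ball, which is rigid with the arm, as a proxy: triangulate it with the arm in, measure its motion now, and remeasure the rider tip closer up.

```bash
python3 - <<'E'
from h import *
G=np.load("g.npz");a=G["a"];R=np.array([[np.cos(a),-np.sin(a)],[np.sin(a),np.cos(a)]])
loc=lambda X:np.r_[R.T@(X[:2]-G["O"]),X[2]]
boxes=dict(wA=(236,54,256,73),wB=(222,126,246,143),wC=(303,112,324,130),wD=(243,175,268,199))
b={};cs={}
for n,bx in boxes.items():
    c,im=load(n);cs[n]=c
    ce,st,k=blob(im,bx,dark(95));e=cv2.minEnclosingCircle(k.astype(np.float32));b[n]=np.array(e[0]);print(n,st,ce.round(2),np.round(e[0],2),round(e[1],2))
X=tri(cs["wA"],b["wA"],cs["wC"],b["wC"]);print("ball AC",loc(X).round(2))
X=tri(cs["wB"],b["wB"],cs["wC"],b["wC"]);print("ball BC",loc(X).round(2))
for z in(54,58,62,66):print(z,[loc(ray(cs[n],b[n],z)).round(2)[:2].tolist() for n in boxes])
c,im=load("wD");g=cv2.cvtColor(im,cv2.COLOR_BGR2GRAY).astype(int)
print(g[198:232,192:212])
for y in(210,214):print(y,loc(ray(c,(203,y),26)).round(2))
cv2.imwrite("pics/wD_c.png",cv2.resize(im[170:260,165:285],None,fx=6,fy=6,interpolation=cv2.INTER_CUBIC))
E
```

```text
wA [240  63  12   6  35] [245.46  66.29] [245.41  65.5 ] 5.61
wB [227 128  13  13  72] [233.25 134.46] [233.3 134.9] 7.02
wC [305 115  14  13  91] [310.63 121.55] [311.88 121.81] 7.21
wD [245 178  21  20 256] [255.21 188.61] [255.26 188.37] 10.39
ball AC [62.78 -0.43 48.33]
ball BC [63.09 -0.29 50.65]
54 [[61.59, -0.34], [63.22, -0.54], [63.2, 0.34], [127.34, -0.49]]
58 [[60.97, -0.48], [63.44, -0.83], [63.25, 1.06], [128.28, -0.49]]
62 [[60.35, -0.62], [63.67, -1.11], [63.31, 1.79], [129.21, -0.48]]
66 [[59.74, -0.75], [63.9, -1.4], [63.37, 2.52], [130.15, -0.48]]
[[241 237 238 242 249 255 255 246 207 155 139 132 127 121 120 121 122 124
  124 131]
 [163 156 166 173 185 211 221 215 186 154 140 129 124 123 124 123 123 120
  122 128]
 [138 166 195 208 205 202 198 189 183 158 141 129 125 119 122 119 120 122
  121 124]
 [184 216 244 249 249 244 235 203 176 151 141 132 122 123 120 121 120 127
  133 143]
 [168 189 212 225 225 219 205 180 158 143 140 135 127 123 124 120 124 129
  149 170]
 [113 118 126 131 134 128 123 117 113 118 131 130 126 123 122 123 122 132
  152 185]
 [ 90  94 101 101 
[... 1716 characters left out ...]
174 134 134 133 135 141 163 180 183 175
  171 164]
 [255 255 255 255 255 255 255 240 180 143 135 132 134 141 153 165 162 159
  156 155]
 [255 255 255 255 255 255 255 231 163 139 139 139 145 151 151 155 154 150
  151 153]
 [255 255 255 255 255 255 246 200 153 146 148 152 151 150 150 152 154 154
  156 152]
 [223 225 226 228 225 218 192 163 153 150 152 152 154 150 151 152 151 155
  158 155]
 [223 224 224 217 189 161 147 152 149 152 153 152 148 155 149 154 156 158
  158 157]
 [255 255 255 250 221 170 151 146 149 152 147 151 152 154 152 157 156 156
  158 156]
 [255 255 255 249 210 165 152 152 149 151 151 152 151 154 154 155 158 152
  153 150]]
210 [106.48  32.98  26.  ]
214 [103.79  33.09  26.  ]
```

View pics/wD_c.png

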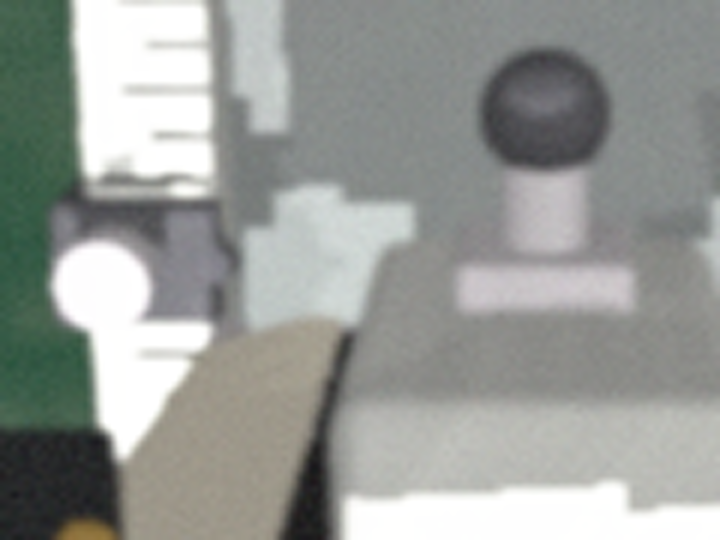

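The closer crop D (6x, offset 165,170) shows the rider tip at crop (232,262), rail ticks at crop y 45, 92, 135 and 352, and the head's front top edge at crop y about 400. I cross-check with that edge (z = 82) and with the ticks.

```bash
python3 - <<'E'
from h import *
G=np.load("g.npz");a=G["a"];R=np.array([[np.cos(a),-np.sin(a)],[np.sin(a),np.cos(a)]])
loc=lambda X:np.r_[R.T@(X[:2]-G["O"]),X[2]]
def edge(n,c0,c1,r0,r1):
    c,im=load(n);g=cv2.cvtColor(im,cv2.COLOR_BGR2GRAY).astype(float)[r0:r1,c0:c1].mean(1);print(n,g.astype(int).tolist());return c,g
edge("wC",298,325,138,155);edge("wD",235,280,228,246)
c,im=load("wD");g=cv2.cvtColor(im,cv2.COLOR_BGR2GRAY).astype(int)
print("ticks D col 191-199",g[165:235,192:198].mean(1).astype(int).tolist())
for z in(82,):
    for n,p in(("wC",(311,146.3)),("wC",(311,147)),("wD",(257,236)),("wD",(257,237))):print(n,p,loc(ray(load(n)[0],p,z)).round(2))
for y in(177.5,185.3,192.5,228.7):print("tick",y,loc(ray(c,(195,y),22)).round(2))
print("tip",[loc(ray(c,(204,y),26)).round(2)[0] for y in(213,213.4,213.8)])
# head rear/front bottom etc: camera centres
for n in("wC","wD"):K,Rc,t=P(load(n)[0]);print(n,loc(-Rc.T@t).round(1))
E
```

```text
wC [148, 160, 166, 167, 163, 150, 137, 141, 171, 213, 236, 248, 251, 252, 252, 252, 252]
wD [138, 138, 138, 139, 139, 139, 139, 144, 153, 166, 177, 183, 185, 186, 186, 187, 187, 186]
ticks D col 191-199 [237, 237, 237, 225, 193, 229, 255, 255, 255, 255, 255, 245, 216, 244, 255, 255, 255, 255, 254, 222, 222, 254, 255, 255, 255, 255, 247, 203, 232, 255, 255, 255, 255, 243, 175, 185, 231, 206, 125, 97, 115, 127, 132, 130, 129, 129, 131, 132, 133, 134, 136, 135, 135, 135, 137, 138, 138, 143, 193, 250, 255, 255, 255, 224, 206, 234, 231, 219, 208, 193]
wC (311, 146.3) [46.73  5.23 82.  ]
wC (311, 147) [46.23  5.21 82.  ]
wD (257, 236) [111.53  -1.29  82.  ]
wD (257, 237) [111.04  -1.3   82.  ]
tick 177.5 [126.9  37.9  22. ]
tick 185.3 [121.8   38.15  22.  ]
tick 192.5 [117.04  38.38  22.  ]
tick 228.7 [92.2  39.57 22.  ]
tip [np.float64(104.47), np.float64(104.2), np.float64(103.93)]
wC [ 66.7  44.6 297.7]
wD [164.1  -0.4 211. ]
```

```bash
python3 - <<'E'
from h import *
np.set_printoptions(linewidth=200)
G=np.load("g.npz");a=G["a"];R=np.array([[np.cos(a),-np.sin(a)],[np.sin(a),np.cos(a)]])
loc=lambda X:np.r_[R.T@(X[:2]-G["O"]),X[2]]
c,im=load("wB");g=cv2.cvtColor(im,cv2.COLOR_BGR2GRAY)
print(g[74:96,184:202].astype(int))
for y in(83,84,85):print("tip",y,loc(ray(c,(194,y),26)).round(2))
q=255-g[92:202,184:188].astype(float).mean(1);from scipy.signal import find_peaks
up=cv2.resize(q.reshape(-1,1),None,fx=1,fy=10,interpolation=cv2.INTER_CUBIC).ravel()
k,_=find_peaks(up,prominence=12,distance=35);yt=92+(k+.5)/10-.5
print("ticks B",[loc(ray(c,(186,y),22)).round(1)[0] for y in yt]); K,Rc,t=P(c);print(loc(-Rc.T@t).round(1))
cc,ic=load("wC")
v=np.hstack([cv2.resize(i[y0:y0+30,x0:x0+30],(390,390),interpolation=cv2.INTER_NEAREST) for i,x0,y0 in((im,178,70),(ic,252,58))]);cv2.imwrite("pics/tips.png",v)
E
```

```text
[[138 139 141 138 143 143 140 144 146 145 141 135 123 116 115 117 115 116]
 [128 127 130 133 131 133 134 131 133 139 140 134 128 117 115 118 120 112]
 [114 116 116 117 118 121 118 116 118 120 129 128 123 122 116 114 115 116]
 [ 92  91  90  94  89  96  90  92  91  91 102 112 121 118 115 117 118 117]
 [ 99  87  82  82  86  86  84  83  81  81  91 104 120 120 116 117 112 119]
 [128 104  88  81  83  85  87  86  84  81  86 108 119 117 114 116 115 115]
 [160 124  96  87  78  83  84  82  85  84  89 105 119 117 119 112 114 116]
 [180 149 114  89  78  79  78  82  86  84  91 107 119 119 116 119 113 115]
 [186 162 125  93  76  81  84  83  90  87  89 108 124 125 133 133 121 117]
 [193 166 133  94  80  75  86  82  86  84  84  97 117 138 159 152 132 121]
 [182 167 133 102  78  73  79  76  79  80  77  88 101 136 167 169 144 124]
 [182 156 121  98  83  73  73  75  76  78  82  82  91 129 164 175 161 134]
 [170 143 112  93  79  76  70  75  79  82  82  81  94 135 173 184 166 139]
 [152 133 109  87  76  76  75  72  77  83  82  89 105 137 170 183 172 139]
 [140 129 112  87  77  72  76  76  76  79  77  97 115 135 156 182 170 134]
 [132 127 111  83  74  71  74  82  80  80  83 100 121 128 151 171 170 138]
 [108 111 103  86  75  75  74  85  82  84  81  97 117 128 148 174 168 139]
 [ 94 105 101  87  74  77  77  78  80  76  84  92 121 131 149 170 165 139]
 [131 129 120 109 101 109 104 115 111 109  99 102 119 129 153 175 173 136]
 [219 212 203 197 193 188 198 198 192 189 162 134 127 129 148 177 167 138]
 [255 254 252 250 249 248 250 249 251 247 226 167 131 130 151 176 168 138]
 [255 255 255 254 254 254 254 254 255 254 243 185 136 128 150 176 166 134]]
tip 83 [104.69  34.86  26.  ]
tip 84 [103.88  34.89  26.  ]
tip 85 [103.08  34.91  26.  ]
ticks B [np.float64(92.2), np.float64(82.3), np.float64(72.2), np.float64(62.3), np.float64(12.3)]
[ 77.3 -18.2 299.2]
```

View pics/tips.png

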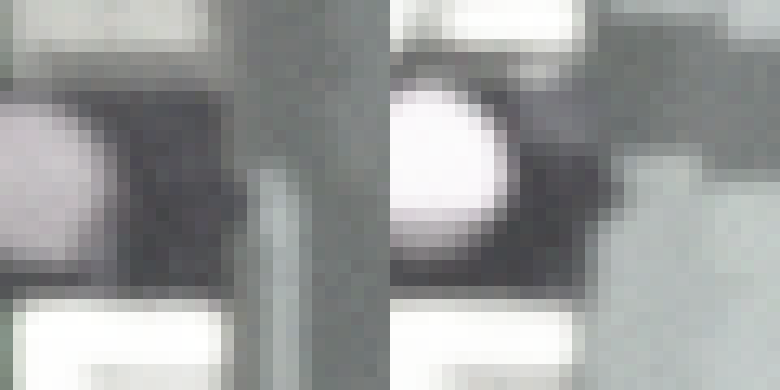

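The tips view (13x) shows the rider's apex at (244,208) in B, which is full-image row 85.4, and at (615,188) in C, row 72.3. The views give a rider x of about 103.3, and the ticks agree between views to about 0.1–0.3 mm. With the pointer at 30.9 the total draw is about 72.4 mm. The TCP has drawn 63.7 so far, so about 8.6 mm remain.

```bash
echo '[[25,[2,0,0],0],[25,[5,0,0],0],[25,[7.5,0,0],0],[25,[8.5,0,0],0],[25,[8.5,0,0],0],[25,[8.5,0,0],0],[25,[8.5,0,0],0],[25,[8.5,0,0],0]]' | python3 drive.py; python3 - <<'E'
from h import *
c=ctrl.calibration("wrist");im=ctrl.capture("wrist");cv2.imwrite("pics/wE.png",im[:,:,::-1])
json.dump({k:np.asarray(v).tolist() for k,v in c.items()},open("wE.json","w"))
G=np.load("g.npz");a=G["a"];R=np.array([[np.cos(a),-np.sin(a)],[np.sin(a),np.cos(a)]])
loc=lambda X:np.r_[R.T@(X[:2]-G["O"]),X[2]]
o=ctrl.get_obs();e=np.array(o["ee_pos"]);print(e,"draw",loc(e)[0]-loc(np.array([547.6,244.2,62]))[0],o["finger_gap"],o["contact_force"])
g=cv2.cvtColor(im,cv2.COLOR_RGB2GRAY).astype(float)
p=g[228:246,235:280].mean(1);print(p.astype(int).tolist(),loc(ray(c,(257,236.7),82)).round(2))
print("pred pointer px",proj(c,[*(G["O"]+R@[103.3,34]),26]))
s=g[205:240,195:206];cv2.imwrite("pics/wE_c.png",cv2.resize(im[190:260,165:285,::-1],None,fx=6,fy=6,interpolation=cv2.INTER_CUBIC))
E
```

```text
t: 13.15
ee_pos: [552.8, 316.0, 62.4]
orientation: [179.9, 0.0, 86.2]
contact_force: [2.7, -3.7, 5.5]
finger_gap: 36.3
grasp_force: 25.0
[552.84463157 316.00779326  62.45106685] draw 71.99793836065814 36.62571592005447 [ 2.40568713 -2.70245564  5.26586719]
[138, 137, 138, 138, 138, 138, 138, 143, 152, 165, 176, 182, 184, 185, 185, 185, 185, 185] [119.52  -1.33  82.  ]
pred pointer px [202.12434565 226.92329232]
```

View pics/wE_c.png

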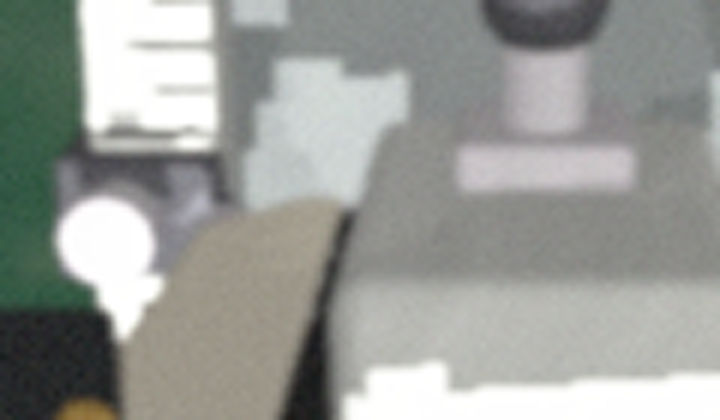

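```bash
for i in 1 2 3 4 5 6; do echo '[[25,[0,0,0],0]]' | python3 drive.py | grep ee_pos; done
```

```text
ee_pos: [552.9, 316.0, 62.4]
ee_pos: [552.9, 316.0, 62.4]
ee_pos: [552.8, 316.0, 62.4]
ee_pos: [552.8, 316.0, 62.5]
ee_pos: [552.8, 316.0, 62.5]
ee_pos: [552.8, 316.0, 62.5]
```

The readings are steady, the head did not slip, and the draw is 72.0 mm. I make a last 0.3 mm trim, settle, and check.

```bash
echo '[[25,[0.3,0,0],0],[25,[0.3,0,0],0],[25,[0.3,0,0],0],[25,[0.3,0,0],0],[25,[0.3,0,0],0],[25,[0.3,0,0],0]]' | python3 drive.py; python3 - <<'E'
from h import *
it=ctrl.capture("top")[:,:,::-1];w=ctrl.capture("wrist")
for n in("pics/top0.png",None):
    i=cv2.imread(n) if n else it
    try:print("knob top px",blob(i,(234,150,250,182),dark(60))[:2])
    except Exception as e:print(e)
g=cv2.cvtColor(w,cv2.COLOR_RGB2GRAY)[228:246,235:280].mean(1);print(g.astype(int))
E
```

```text
t: 14.2
ee_pos: [552.8, 316.1, 62.5]
orientation: [179.9, 0.0, 86.2]
contact_force: [2.3, -3.2, 5.3]
finger_gap: 36.6
grasp_force: 25.0
knob top px (array([241.91666667, 172.58333333]), array([239, 169,   7,   8,  36]))
knob top px (array([243. , 159.8]), array([240, 156,   7,   8,  40]))
[138 137 138 138 138 138 139 143 152 165 175 181 184 185 186 186 186 186]
```

```bash
echo '[[25,[0.2,0,0],0],[25,[0.2,0,0],0],[25,[0.2,0,0],0],[25,[0.2,0,0],0],[25,[0.2,0,0],0],[25,[0.2,0,0],0]]' | python3 drive.py; python3 -c "
from bench import ctrl
print(ctrl.get_obs()['ee_pos'],ctrl.get_obs()['finger_gap']);print(ctrl.finish_job())"
```

```text
t: 14.8
ee_pos: [552.9, 316.3, 62.5]
orientation: [179.9, 0.0, 86.2]
contact_force: [3.0, -3.4, 5.6]
finger_gap: 36.2
grasp_force: 25.0
[552.86283964 316.26845309  62.45931489] 36.22153062383119
the job is handed in; nothing more can be done
None
```

The job is handed in at 14.8 s: the bolt is out at its end stop, and the head is held with the button pressed and the arm drawn out 72.3 mm; the mark measured about 72.4 mm out (±0.5 mm), but the finger hid the pointer, so its place is inferred from that travel, not seen.

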